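# Sort the air-line fittings into their parts trays

## Task

Put the air-line fittings away in the steel parts trays: one steel coupler in each bay of the divided tray, the larger brass hose tail in the larger plain tray and the smaller brass hose tail in the smaller plain tray, each lying flat on the tray's floor. Leave the loose bolt and the bearing where they lie.

Things in the scene. Friction and masses are not known exactly. Their poses are not given: they have to be found in the camera images.
- coupler_1_center (a point): Steel quick air coupler: a stepped round barrel with a small brass insert in one end, about 25 mm thick, 60 mm long, 25 mm high. There are two alike. Loose, lying on the bench; this point is its centre, half-way up. Its long axis is its own y and lies level; x is across it. It may lie about 0.1 m from the grey drawer cabinet (0.27 m tall, its lowest drawer pulled out) behind the work, so come and leave from straight above, travelling higher than the cabinet.
- coupler_2_center (a point): Steel quick air coupler: a stepped round barrel with a small brass insert in one end, about 25 mm thick, 60 mm long, 25 mm high. The twin of the other one. Loose, lying on the bench; this point is its centre, half-way up. Its long axis is its own y and lies level; x is across it. It may lie about 0.1 m from the grey drawer cabinet (0.27 m tall, its lowest drawer pulled out) behind the work, so come and leave from straight above, travelling higher than the cabinet.
- tail_large_center (a point): The larger of two brass hose tails (barbed end, hexagon, threaded end): 21 mm wide, 52 mm long, 18 mm high. Loose, lying on the bench; this point is its centre, half-way up. Its long axis is its own y and lies level; x is across it. It may lie about 0.1 m from the grey drawer cabinet (0.27 m tall, its lowest drawer pulled out) behind the work, so come and leave from straight above, travelling higher than the cabinet.
- tail_small_center (a point): The smaller of two brass hose tails: 17 mm wide, 42 mm long, 14 mm high. Loose, lying on the bench; this point is its centre, half-way up. Its long axis is its own y and lies level; x is across it. It may lie about 0.1 m from the grey drawer cabinet (0.27 m tall, its lowest drawer pulled out) behind the work, so come and leave from straight above, travelling higher than the cabinet.
- tray_divided: Low open grey-painted steel parts tray, 184 x 100 mm, with a 4 mm cross wall in the middle that makes two equal bays, each 86 (along x) by 92 mm inside; bay centres lie at x = +0.047 m and x = -0.047 m, y = 0 in its frame. Fixed. Walls and floor 4 mm thick, rim 14 mm above the bench. Origin: centre of its underside; x along its long side, y across, z up.
- tray_large: The larger of the two low open grey-painted steel parts trays without a divider, 130 x 100 mm outside (122 x 92 mm inside). Fixed. Walls and floor 4 mm thick, rim 14 mm above the bench. Origin: centre of its underside; x along its long side, y across, z up.
- tray_small: The smaller of the two low open grey-painted steel parts trays without a divider, square, 94 x 94 mm outside (86 x 86 mm inside). Fixed. Walls and floor 4 mm thick, rim 14 mm above the bench. Origin: centre of its underside; x along one side, y across, z up.
- loose_bolt_center (a point): Plain steel hexagon bolt without nut, 24 mm wide, 64 mm long, 21 mm high. Not part of the job: it stays where it lies. This point is its centre.
- loose_bearing_center (a point): Ball bearing ring, 42 mm across, 12 mm high, lying flat. Not part of the job: it stays where it lies. This point is its centre.

How it is judged:
By the outcome, as a careful person would: the job done as asked, in the order asked, and still so for the second after the job is handed in, with the robot touching nothing.
It also fails if it takes over 128 s, if anything falls off the work surface, if the arm or the gripper's body presses on something with over 40 N, if the wrist force passes 120 N, or if a joint passes its speed limit or range.

## Robot

A 7-joint arm with a two-finger parallel gripper is mounted at the origin on the work surface; the furniture and walls round the work are solid. World frame = base frame: x ahead of the robot, y to its left, z up, the work surface at z = 0. Lengths are in m, angles in rad, forces in N, time in s.
With the tool pointing down it reaches from about 0.35 to 0.9 m from the base axis. Payload 7.2 kg.
Tool frame: the origin (TCP) lies between the finger pads; the fingertips stand 25 mm ahead of it and the grasp point (between the pads) lies 6 mm ahead of it; z points along the fingers, y is the direction in which the jaws open and shut (so a half turn about z gives the same grasp; the last joint's range is limited). The gripper opens to 85 mm and grips with 20 to 120 N. Pads are 22 mm wide; open, the fingers measure 114 mm over their backs; the gripper's body (76 mm by 85 mm) begins 54 mm behind the grasp point. The pads swing forward as they close: fully open they stand 13 mm farther back than shut.
Start: joints at [1.063, 0.411, -0.013, 1.596, 0.006, 1.134, -0.082], TCP at [0.266, -0.566, 0.256] pointing down, gripper open.
Joint ranges: [-2.95, 2.95], [-0.29, 1.99], [-1.47, 1.44], [0.14, 2.54], [-1.03, 4.17], [0.13, 1.85], [-2.86, 2.86]. Speed limits (rad/s): [2.39, 2.39, 3.01, 3.01, 3.14, 3.14, 3.14].

## Interface

Orientations are given as a 3x3 rotation matrix whose columns are the frame's x, y, z axes.
In Python, from rig import ctrl gives the robot as it stands. The module is installed in compiled form; this text tells all that it offers.
- The arm moves only by the tool arm_command, never from a script. Its argument "increments" is a list of rows, each a list of 5 numbers: the closure, from 0 (fully open) to 1 (shut), then the shift along the world's x, y, z in m, then the turn about the world's z in rad. A call has 1 to 20 rows; each row shifts and turns the commanded pose from where the row before left it; what a row does not reach is not made up. A row lasts 1/10 s, in which the tool goes at most 50 mm and 8.59 degrees, less where a joint would pass 70% of its speed; a pose out of reach is approached as far as the arm can. A call with a gripper value outside its range is refused whole. The fingers move at their own pace and stop on an object; "force" is the grip in N (left out, the last holds). Time passes only in rows, so rows that do not move let the fingers close. It gives the time, the measured TCP pose, the force and the opening at its end, in the units of the state.
- ctrl.observe(): the state, without advancing time (a new reading comes with each control period).
- ctrl.grab_frame(name): name is "scene" or "top" or "wrist"; returns (picture, depth): 420x560x3 uint8, blue, green, red; 420x560 float32, m along the optical axis (not along the pixel's ray), 0 where there is no reading.
- ctrl.camera_info(name): a dict with "mtx" (3x3 intrinsics, pixels), "cam_to_world" (4x4, takes a point from camera to world coordinates). Camera axes: x right, y down, z forward; pixel columns grow to the right and rows downward; lengths in m; the calibration is good to about 2 mm. A picture is of the moment at which its call begins: read the wrist's pose just before it. camera_info takes no time and is no camera call; for the wrist camera it gives the pose at the moment of the call.
- ctrl.close_job(): hands the job in, once; it reports no verdict.
The state is a dict: "clock": time; "q": joint angles; "joint_vel": joint speeds; "joint_efforts": joint torques, N m; "tcp_pos": TCP position; "eef_rot": TCP orientation; "contact_force": force on the tool from outside, world axes, zero at the start; "ft_torque": the same for the moment, N m; "gripper_width": finger opening in m.
Only numpy, scipy, OpenCV 4.12 (cv2) and the standard library are available. Lean on these libraries where they do the work, as an engineer would, in place of code of your own. Each camera call takes 0.05 s, during which the arm holds its last target. There are 200 camera calls.

## Working session

There is one attempt and no reset: what is moved stays moved. The work goes in short steps, Python scripts to look and compute and a tool call to move; the robot and the scene stay as the last step left them, time stands still between calls to the robot, and variables do not carry over. Pictures are saved under pics/ and viewed, on a budget of 14 in all, crops included, one or two more only if the job needs it, and the job is handed in when it is done.

Besides the shell and the picture viewer there is one more tool, called after "Emit:" as a command line: name --pt "numbers of a row" for each row, then --argument value for the rest. arm_command: Moves the arm, as the interface text tells. Its arguments: {"type":"object","properties":{"increments":{"type":"array"},"force":{"type":"number"}},"required":["increments"]}

```bash
mkdir -p pics; python3 - <<'E'
from rig import ctrl
import cv2,numpy as np
print(ctrl.observe())
for n in("top","scene"):
    p,d=ctrl.grab_frame(n);i=ctrl.camera_info(n)
    cv2.imwrite(f"pics/{n}0.png",p);np.savez(f"{n}0.npz",p=p,d=d,K=i["mtx"],T=i["cam_to_world"])
    print(n,i["mtx"],i["cam_to_world"])
E
```

```text
{'clock': 0.0, 'q': array([ 1.06285348,  0.41193233, -0.01274161,  1.59705267,  0.00561736,
        1.13429097, -0.0822073 ]), 'joint_vel': array([-0.00096786, -0.0006866 ,  0.00059269,  0.00113085,  0.00049227,
       -0.0019627 , -0.00067523]), 'joint_efforts': array([-9.77989998e-05, -6.00637007e+01,  6.82505965e-01, -2.99416602e+01,
        1.38799820e-02,  1.07427718e-02, -9.39523147e-06]), 'tcp_pos': array([ 0.26584718, -0.56513474,  0.25542915]), 'eef_rot': array([[ 9.04839038e-01,  4.25753053e-01, -8.08734745e-04],
       [ 4.25753804e-01, -9.04837907e-01,  1.43534149e-03],
       [-1.20672833e-04, -1.64307491e-03, -9.99998643e-01]]), 'contact_force': array([-0.36147056,  0.13534756,  0.05681718]), 'ft_torque': array([ 0.01147016, -0.01063122, -0.02100175]), 'gripper_width': 0.08540104020006571}
top [[434.75225797   0.         277.99389954]
 [  0.         434.75225797 205.90004705]
 [  0.           0.           1.        ]] [[ 6.82088922e-03 -9.81317351e-01  1.92275145e-01  3.43642334e-01]
 [-9.99976737e-01 -6.69873864e-03  1.28535636e-03 -7.77721551e-02]
 [ 2.66584409e-05 -1.92279439e-01 -9.81340214e-01  1.12667027e+00]
 [ 0.00000000e+00  0.00000000e+00  0.00000000e+00  1.00000000e+00]]
scene [[488.67306631   0.         279.78603074]
 [  0.         488.67306631 211.47535632]
 [  0.           0.           1.        ]] [[ 0.87716118 -0.25110805  0.40930797  0.08710324]
 [-0.47984227 -0.42564017  0.76719088 -0.93915947]
 [-0.01842989 -0.86935332 -0.49384729  0.61289608]
 [ 0.          0.          0.          1.        ]]
```

View pics/top0.png

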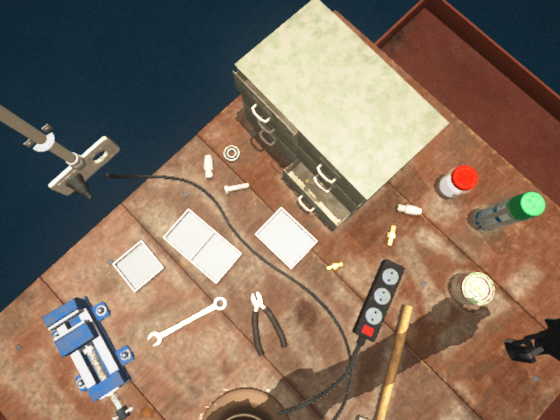

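View pics/scene0.png

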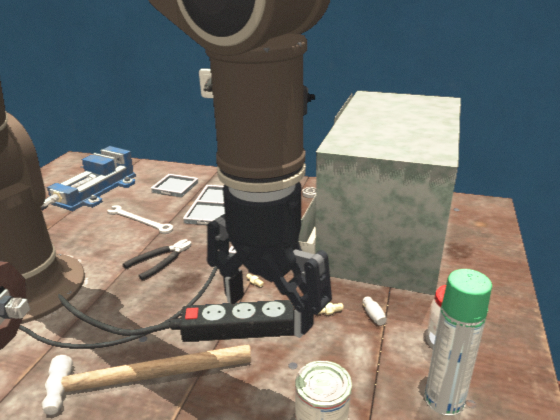

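The top view shows couplers near (208,166) and (409,210), and tails at (391,235) and (335,266). The bolt is at (236,187) and the bearing at (232,153). The divided tray is at (202,245), the large one at (286,238) and the small one at (138,266). The scene view shows the gripper above the power strip, with the cabinet behind.

```bash
cat > h.py <<'E'
import numpy as np,cv2
def ray(px,K,T,z):
    px=np.atleast_2d(px).astype(float)
    d=np.c_[(px-K[:2,2])/K[0,0],np.ones(len(px))]@T[:3,:3].T
    o=T[:3,3]; return o+d*((z-o[2])/d[:,2])[:,None]
def pts(d,K,T):
    v,u=np.indices(d.shape); c=np.dstack([(u-K[0,2])/K[0,0]*d,(v-K[1,2])/K[1,1]*d,d])
    return c@T[:3,:3].T+T[:3,3]
def rect(w):  # world xy -> centre, sides, yaw of the long axis
    (c,s,a)=cv2.minAreaRect((np.asarray(w)[:,:2]*1000).astype(np.float32))
    if s[0]<s[1]: s=s[::-1];a+=90
    return np.round(c,1),np.round(s,1),round((a+90)%180-90,1)
E
python3 - <<'E'
from h import *
f=np.load("top0.npz");p,d,K,T=[f[k] for k in("p","d","K","T")]
hsv=cv2.cvtColor(p,cv2.COLOR_BGR2HSV);P=pts(d,K,T)
seeds=dict(c1=(208,166,.0125),c2=(409,210,.0125),tl=(391,235,.009),ts=(335,266,.007),bolt=(236,187,.01),brg=(232,153,.006),div=(202,245,.014),lar=(286,238,.014),sml=(138,266,.014))
m=((hsv[...,2]>165)).astype(np.uint8)
for n,(u,v,z) in seeds.items():
    r=60 if z==.014 else 22
    sub=np.zeros_like(m);sub[v-r:v+r,u-r:u+r]=m[v-r:v+r,u-r:u+r]
    if z==.014: sub=cv2.morphologyEx(sub,cv2.MORPH_CLOSE,np.ones((5,5)))
    k,l,s,c=cv2.connectedComponentsWithStats(sub)
    i=1+min(range(k-1),key=lambda j:np.hypot(*(c[j+1]-[u,v]))) 
    ct=max(cv2.findContours((l==i).astype(np.uint8),0,1)[0],key=len)[:,0]
    q=P[l==i][:,2]
    print(n,s[i],rect(ray(ct,K,T,z)),"z",np.round(np.percentile(q,[10,50,90]),4))
cv2.imwrite("pics/crop0.png",cv2.resize(p[130:310,100:440],None,fx=2.35,fy=2.35,interpolation=cv2.INTER_CUBIC))
c=P[40:240,235:445].reshape(-1,3); print("cab top",c[c[:,2]>.25].min(0),c[c[:,2]>.25].max(0))
E
```

```text
c1 [ 186  144   44   44 1364] (array([670.7, 112.5]), array([121.1, 115.4]), 1.6) z [-0.0028  0.      0.0186]
c2 [397 188  34  36 519] (array([ 568.3, -430.5]), array([94.1, 85.9]), -3.5) z [-0.0018  0.0022  0.0234]
tl [380 236   3   4   8] (array([ 481.3, -342.9]), array([8. , 5.2]), -2.2) z [-0.0024 -0.0001  0.0017]
ts [313 244  44  44 952] (array([ 409.3, -222.3]), array([110.8, 109.1]), -89.6) z [-0.003   0.      0.0042]
bolt [ 214  165   44   44 1027] (array([614.4,  36.5]), array([116.7, 115. ]), 0.4) z [-0.0028  0.0001  0.0122]
brg [240 158   1   1   1] (array([693.6,  26.6]), array([0., 0.]), 0.0) z [-0.0012 -0.0012 -0.0012]
div [  142   185   120   120 14057] (array([463.5, 123. ]), array([315.1, 305.7]), -89.6) z [-0.0029  0.0004  0.0066]
lar [  226   178   120   120 11757] (array([483. , -95.5]), array([311.8, 307.6]), -89.6) z [-0.0026  0.0009  0.0086]
sml [   78   206   120   120 13401] (array([408.9, 279.5]), array([312.8, 300.1]), -89.6) z [-0.0033 -0.0001  0.006 ]
cab top [ 0.34364233 -0.42234584  0.25008541] [0.88028311 0.01936509 1.12667027]
```

View pics/crop0.png

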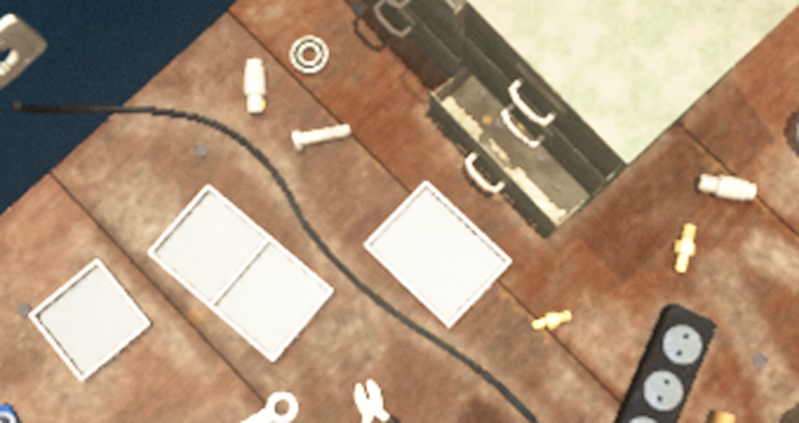

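The crop shows all the parts clearly. The wood's brightness defeats a value threshold, so I'll mask on low saturation (steel) and bright yellow (brass).

```bash
python3 - <<'E'
from h import *
f=np.load("top0.npz");p,d,K,T=[f[k] for k in("p","d","K","T")]
hsv=cv2.cvtColor(p,cv2.COLOR_BGR2HSV);P=pts(d,K,T);H,S,V=[hsv[...,i].astype(int) for i in range(3)]
steel=(S<60)&(V>150); brass=(H>16)&(H<38)&(V>170)
seeds=dict(c1=(208,166,.0125),c2=(409,210,.0125),tl=(391,235,.009),ts=(335,266,.007),bolt=(236,187,.01),brg=(232,153,.006),div=(202,245,.014),lar=(286,238,.014),sml=(138,266,.014))
for n,(u,v,z) in seeds.items():
    r=60 if z==.014 else 20
    src=brass if n[0]=="t" else steel|brass if n[0]=="c" else steel
    sub=np.zeros(src.shape,np.uint8);sub[v-r:v+r,u-r:u+r]=src[v-r:v+r,u-r:u+r]
    if z==.014: sub=cv2.morphologyEx(sub,cv2.MORPH_CLOSE,np.ones((3,3)))
    k,l,s,c=cv2.connectedComponentsWithStats(sub)
    i=1+int(np.argmax(s[1:,4]))
    ct=max(cv2.findContours((l==i).astype(np.uint8),0,1)[0],key=len)[:,0]
    q=P[l==i][:,2]
    print(n,s[i],c[i].round(1),rect(ray(ct,K,T,z)),"z",np.round(np.percentile(q,[10,50,90]),4))
c=P.reshape(-1,3)[(d>0).ravel()];c=c[(c[:,2]>.25)&(c[:,2]<.3)&(c[:,0]>.4)];print("cab",rect(c),np.median(c[:,2]))
E
```

```text
c1 [204 155   9  23 175] [207.9 165.9] (array([669. , 110.5]), array([61.1, 21.3]), 2.3) z [0.0144 0.0205 0.0244]
c2 [397 204  25  11 182] [409.5 209.2] (array([ 556. , -418.6]), array([62.5, 23.4]), 74.7) z [0.0158 0.0214 0.0255]
tl [387 225   9  21 128] [391.1 235. ] (array([ 488.1, -369. ]), array([52.9, 20.7]), -2.6) z [-0.0001  0.0144  0.019 ]
ts [326 262  17   9  91] [334.4 265.8] (array([ 407.6, -220.9]), array([43. , 16.4]), -81.6) z [-0.0006  0.0111  0.0153]
bolt [224 183  25  10 111] [235.2 186.9] (array([611.1,  34.3]), array([64.1, 17.2]), -81.6) z [0.0104 0.0144 0.0197]
brg [223 145  17  16 147] [231.3 152.8] (array([708.5,  50.7]), array([42.1, 41.6]), -24.4) z [0.0053 0.0104 0.0139]
div [ 163  209   79   75 2902] [201.9 245.6] (array([457.8, 118.6]), array([187.8, 102.7]), 50.6) z [0.0008 0.0039 0.014 ]
lar [ 255  207   63   63 2028] [285.7 237.4] (array([479.4, -96.7]), array([133.2, 102.8]), 46.7) z [0.001  0.0041 0.0141]
sml [ 108  240   56   52 1486] [137.3 265.7] (array([407.7, 284.5]), array([109.9, 101.4]), 41.4) z [0.0004 0.0039 0.0141]
cab (array([575.5,  24.1]), array([832.6, 476. ]), -45.1) 0.27206191434463906
```

Measured sizes match the given ones. The small tray is slightly inflated, but its centre agrees with its corners. I'm heading above coupler 2 at a safe height.

Emit:
arm_command --pt "0 0 0 0.035 0" --pt "0 0 0 0.035 0" --pt "0 0 0 0.035 0" --pt "0 0.029 0.0146 0 0.0864" --pt "0 0.029 0.0146 0 0.0864" --pt "0 0.029 0.0146 0 0.0864" --pt "0 0.029 0.0146 0 0.0864" --pt "0 0.029 0.0146 0 0.0864" --pt "0 0.029 0.0146 0 0.0864" --pt "0 0.029 0.0146 0 0.0864" --pt "0 0.029 0.0146 0 0.0864" --pt "0 0.029 0.0146 0 0.0864" --pt "0 0.029 0.0146 0 0.0864" --pt "0 0 0 -0.04 0" --pt "0 0 0 -0.04 0" --pt "0 0 0 -0.04 0" --pt "0 0 0 0 0" --force 40

```text
clock: 1.8
tcp_pos: [0.5531, -0.4178, 0.2344]
eef_rot: [[0.264, 0.965, -0.01], [0.965, -0.263, 0.006], [0.004, -0.011, -1.0]]
contact_force: [-0.5, -1.2, -1.1]
gripper_width: 0.0855
```

```bash
cat >> h.py <<'E'
def look(name,z,kind,near=None,save=True):
    from rig import ctrl
    s=ctrl.observe();i=ctrl.camera_info("wrist");p,d=ctrl.grab_frame("wrist");K,T=i["mtx"],i["cam_to_world"]
    y=s["eef_rot"][:,1]
    print("clk %.2f"%s["clock"],"tcp",s["tcp_pos"].round(4),"jaw yaw",round(np.degrees(np.arctan2(y[1],y[0])),1),"w",round(s["gripper_width"],4),"F",s["contact_force"].round(1),"q",s["q"].round(2))
    if save: cv2.imwrite(f"pics/{name}.png",p)
    np.savez(f"{name}.npz",p=p,d=d,K=K,T=T)
    H,S,V=[c.astype(int) for c in cv2.split(cv2.cvtColor(p,cv2.COLOR_BGR2HSV))]
    steel=(S<60)&(V>150); brass=(H>16)&(H<38)&(V>170)
    m=cv2.morphologyEx((brass if kind=="b" else steel|brass).astype(np.uint8),cv2.MORPH_OPEN,np.ones((3,3)))
    k,l,st,c=cv2.connectedComponentsWithStats(m);P=pts(d,K,T)
    for j in range(1,k):
        if st[j,4]<150: continue
        ct=max(cv2.findContours((l==j).astype(np.uint8),0,1)[0],key=len)[:,0]
        w=ray(ct,K,T,z); r=rect(w)
        if near is not None and np.hypot(*(r[0]-near))>60: continue
        q=P[l==j];ok=d[l==j]>0
        print(c[j].round(),st[j,4],r,"z",np.percentile(q[ok][:,2],[10,50,95]).round(4) if ok.any() else None)
E
python3 - <<'E'
from h import *
look("w1",.0125,"s",(556,-419))
E
```

```text
clk 1.80 tcp [ 0.5531 -0.4178  0.2344] jaw yaw -15.3 w 0.0855 F [-0.5 -1.2 -1.1] q [ 0.74  0.57 -0.25  1.41  0.14  1.19  0.2 ]
[282. 182.] 1177 (array([ 553.9, -416.4]), array([61.1, 22.2]), 79.5) z [0.0194 0.0223 0.0253]
```

View pics/w1.png

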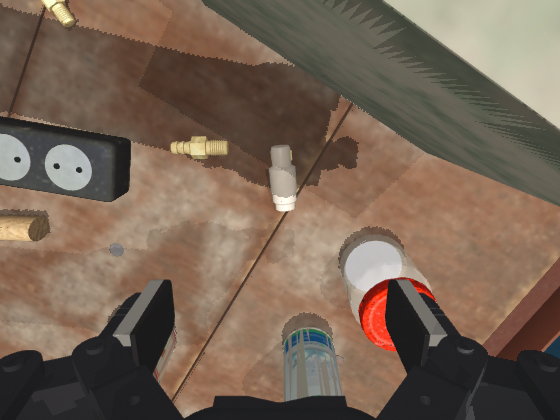

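The wrist view shows coupler 2 at (282,182), the large tail at (203,148), the jar at (385,300), and the cabinet's edge at top right. I'll check the clearance to the cabinet and jar.

```bash
python3 - <<'E'
from h import *
f=np.load("w1.npz");p,d,K,T=[f[k] for k in("p","d","K","T")];P=pts(d,K,T);ok=d>0
print("cam",T[:3,3].round(3))
a=P[ok];c=np.array([.554,-.416])
for lo,hi in((.04,.08),(.08,.15),(.15,.3)):
    q=a[(a[:,2]>lo)&(a[:,2]<hi)];q=q[:,:2]-c;r=np.hypot(*q.T);ang=np.degrees(np.arctan2(q[:,1],q[:,0]))
    print(lo,[(b,round(float(np.percentile(r[(ang>b)&(ang<=b+30)],1)),3)) for b in range(-180,180,30) if ((ang>b)&(ang<=b+30)).sum()>30])
f=np.load("top0.npz");p,d,K,T=[f[k] for k in("p","d","K","T")];P=pts(d,K,T)
a=P[d>0]
for lab,c in(("c2",(.554,-.416)),("c1",(.669,.1105)),("tl",(.488,-.369)),("ts",(.408,-.221))):
  for lo,hi in((.04,.15),(.15,.32)):
    q=a[(a[:,2]>lo)&(a[:,2]<hi)];q=q[:,:2]-c;r=np.hypot(*q.T);ang=np.degrees(np.arctan2(q[:,1],q[:,0]))
    print(lab,lo,[(b,round(float(np.percentile(r[(ang>b)&(ang<=b+30)],1)),3)) for b in range(-180,180,30) if ((ang>b)&(ang<=b+30)).sum()>10])
E
```

```text
cam [ 0.575 -0.343  0.353]
0.04 [(-150, 0.209), (-120, 0.171), (-90, 0.097), (-60, 0.096), (-30, 0.126), (0, 0.095), (30, 0.092), (60, 0.096), (90, 0.135), (150, 0.148)]
0.08 [(-120, 0.171), (-90, 0.1), (-60, 0.1), (-30, 0.126), (0, 0.095), (30, 0.092), (60, 0.096), (90, 0.135)]
0.15 [(-180, 0.045), (-60, 0.043), (-30, 0.041), (0, 0.012), (30, 0.01), (60, 0.008), (90, 0.008), (120, 0.012), (150, 0.042)]
c2 0.04 [(-180, 0.208), (-150, 0.203), (-120, 0.171), (-90, 0.098), (-60, 0.098), (-30, 0.13), (0, 0.1), (30, 0.094), (60, 0.196), (90, 0.173), (120, 0.622), (150, 0.15)]
c2 0.15 [(-180, 0.307), (-150, 0.317), (-120, 0.171), (-90, 0.183), (-30, 0.127), (0, 0.102), (30, 0.106), (60, 0.117), (90, 0.151)]
c1 0.04 [(-180, 0.606), (-150, 0.52), (-120, 0.21), (-90, 0.158), (-60, 0.159), (-30, 0.154), (0, 0.112), (30, 0.107), (60, 0.112), (90, 0.155), (120, 0.421), (150, 0.491)]
c1 0.15 [(-150, 0.738), (-120, 0.238), (-90, 0.165), (-60, 0.158), (-30, 0.154), (0, 0.111), (30, 0.106), (60, 0.111), (90, 0.155), (120, 0.242)]
tl 0.04 [(-180, 0.076), (-150, 0.188), (-120, 0.198), (-90, 0.22), (-60, 0.174), (-30, 0.16), (0, 0.126), (30, 0.202), (60, 0.13), (90, 0.746), (120, 0.54), (150, 0.072)]
tl 0.15 [(-180, 0.272), (-150, 0.271), (-90, 0.221), (-30, 0.155), (0, 0.126), (30, 0.12), (60, 0.127), (90, 0.813)]
ts 0.04 [(-180, 0.132), (-150, 0.107), (-120, 0.107), (-90, 0.12), (-60, 0.239), (-30, 0.106), (0, 0.1), (30, 0.472), (60, 0.546), (90, 0.577), (120, 0.394), (150, 0.391)]
ts 0.15 [(-150, 0.318), (-120, 0.321), (-90, 0.384), (-60, 0.235), (-30, 0.131), (0, 0.169), (30, 0.395), (60, 0.546), (90, 0.744)]
```

Coupler 2's axis lies at 79.5°, so I add 0.07 rad. The camera side has about 3 cm clearance to the cabinet, so I descend gently.

Emit:
arm_command --pt "0 0 -0.003 0 0.07" --pt "0 0 0 0 0" --pt "0 0 0 -0.035 0" --pt "0 0 0 -0.035 0" --pt "0 0 0 -0.035 0" --pt "0 0 0 -0.035 0" --pt "0 0 0 -0.025 0" --pt "0 0 0 -0.015 0" --pt "0 0 0 0 0" --pt "0 0 0 0 0"

```text
clock: 2.85
tcp_pos: [0.5571, -0.4232, 0.0631]
eef_rot: [[0.196, 0.981, 0.002], [0.981, -0.196, -0.001], [-0.001, 0.002, -1.0]]
contact_force: [-0.9, -0.2, 0.9]
gripper_width: 0.0853
```

Emit:
arm_command --pt "0 -0.003 0.003 0 0" --pt "0 0 0 -0.017 0" --pt "0 0 0 -0.017 0" --pt "0 0 0 0 0" --pt "0 0 0 0 0"

```text
clock: 3.35
tcp_pos: [0.5526, -0.4192, 0.0262]
eef_rot: [[0.196, 0.981, -0.001], [0.981, -0.196, 0.001], [0.001, -0.002, -1.0]]
contact_force: [-1.2, 0.0, 1.0]
gripper_width: 0.0853
```

Emit:
arm_command --pt "0 0 0 0.002 0" --pt "0.5 0 0 0 0" --pt "0.8 0 0 0 0" --pt "1 0 0 0 0" --pt "1 0 0 0 0" --pt "1 0 0 0 0" --pt "1 0 0 0 0" --pt "1 0 0 0 0" --pt "1 0 0 0 0" --pt "1 0 0 0 0" --force 50

```text
clock: 4.35
tcp_pos: [0.5533, -0.4196, 0.0296]
eef_rot: [[0.196, 0.981, 0.001], [0.981, -0.196, -0.0], [-0.0, 0.001, -1.0]]
contact_force: [-1.2, -0.1, 4.3]
gripper_width: 0.0223
```

Gripped at 22 mm. Lifting straight up and carrying to the nearer bay.

Emit:
arm_command --pt "1 0 0 0.01 0" --pt "1 0 0 0.03 0" --pt "1 0 0 0.05 0" --pt "1 0 0 0.05 0" --pt "1 0 0 0.05 0" --pt "1 0 0 0.05 0" --pt "1 0 0 0.05 0" --pt "1 0 0 0.04 0" --pt "1 0 0 0.01 0" --pt "1 0 0 0 0" --pt "1 0 0 0 0"

```text
clock: 5.45
tcp_pos: [0.5525, -0.4192, 0.3676]
eef_rot: [[0.196, 0.981, -0.002], [0.981, -0.196, 0.001], [0.001, -0.002, -1.0]]
contact_force: [-0.4, 0.2, -2.0]
gripper_width: 0.0224
```

Emit:
arm_command --pt "1 -0.0089 0.0359 0 -0.036" --pt "1 -0.0089 0.0359 0 -0.036" --pt "1 -0.0089 0.0359 0 -0.036" --pt "1 -0.0089 0.0359 0 -0.036" --pt "1 -0.0089 0.0359 0 -0.036" --pt "1 -0.0089 0.0359 0 -0.036" --pt "1 -0.0089 0.0359 0 -0.036" --pt "1 -0.0089 0.0359 0 -0.036" --pt "1 -0.0089 0.0359 0 -0.036" --pt "1 -0.0089 0.0359 0 -0.036" --pt "1 -0.0089 0.0359 0 -0.036" --pt "1 -0.0089 0.0359 0 -0.036" --pt "1 -0.0089 0.0359 0 -0.036" --pt "1 -0.0089 0.0359 0 -0.036" --pt "1 0 0 0 0" --pt "1 0 0 0 0"

```text
clock: 7.05
tcp_pos: [0.4276, 0.0832, 0.3677]
eef_rot: [[0.643, 0.766, -0.003], [0.766, -0.643, -0.001], [-0.002, -0.002, -1.0]]
contact_force: [-0.0, -0.5, -0.5]
gripper_width: 0.0224
```

```bash
python3 - <<'E'
from h import *
look("w2",.014,"s")
E
```

```text
clk 7.05 tcp [0.4276 0.0832 0.3677] jaw yaw -40.0 w 0.0224 F [-0.  -0.5 -0.5] q [ 0.25  0.03 -0.56  1.82  0.02  1.3  -1.01]
[159.  41.] 6310 (array([404. , 281.3]), array([96.1, 95.4]), -47.9) z [0.0036 0.0049 0.0164]
[420.  11.] 515 (array([660.4, 110.2]), array([42.1, 21. ]), 5.2) z [0.0186 0.0219 0.0254]
[285.  70.] 5110 (array([469.1, 134.7]), array([220. , 101.7]), 51.0) z [0.0021 0.0049 0.0167]
[ 2. 34.] 184 (array([269.8, 400.7]), array([39.3,  5.7]), 36.8) z [0.0442 0.0453 0.0468]
[420.  88.] 584 (array([611.7,  35.2]), array([61.8, 22.7]), -78.6) z [0.0131 0.0158 0.0219]
[292. 166.] 1713 (array([426.9,  71.6]), array([73.7, 54.2]), -38.3) z [0.0035 0.0046 0.006 ]
[154. 191.] 1543 (array([273.3, 149.6]), array([209.8,  34.2]), -60.7) z [0.0069 0.0083 0.0104]
[392. 227.] 6017 (array([479.7, -95.1]), array([131.1, 100.9]), 46.7) z [0.0036 0.0049 0.0163]
[470. 225.] 182 (array([ 566.8, -158. ]), array([51.6, 18.6]), 42.8) z [0.037  0.0382 0.0399]
[279. 240.] 1408 (array([350. ,  -5.9]), array([68.8, 45.4]), 50.0) z [0.3583 0.3596 0.3609]
[279. 289.] 1109 (array([300.3, -66.2]), array([62.4, 54.6]), 50.0) z [0.3617 0.3628 0.3641]
[502. 352.] 176 (array([ 494.4, -370.5]), array([34.1, 23.1]), -35.6) z [0.0127 0.0161 0.0197]
```

View pics/w2.png

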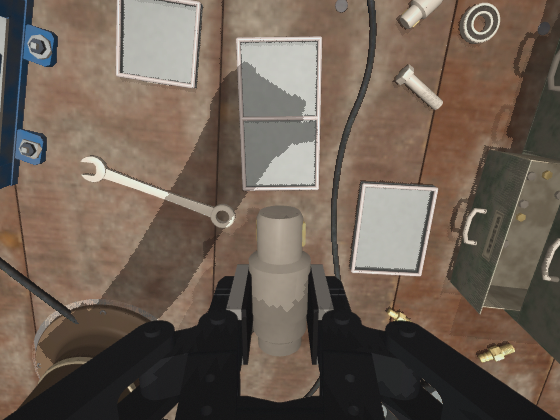

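The wrist view shows the coupler held level, lying straight between the jaws. The divided tray's corners are at (237,40), (320,37), (319,188) and (243,189), with the divider at row 118. The near bay is free.

```bash
python3 - <<'E'
from h import *
f=np.load("w2.npz");K,T=f["K"],f["T"]
w=ray([(237,39),(320,37),(319,188),(243,189)],K,T,.014)[:,:2];c=w.mean(0)
a=(w[0]+w[1]-w[2]-w[3]);u=a/np.hypot(*a)
print(w.round(3),c.round(4),np.degrees(np.arctan2(u[1],u[0])),[np.hypot(*(w[i]-w[i-1])).round(3) for i in range(4)],"far",(c+.047*u).round(4),"near",(c-.047*u).round(4))
E
```

```text
[[0.478 0.222]
 [0.553 0.161]
 [0.44  0.018]
 [0.362 0.082]] [0.4583 0.1206] 50.99495787702696 [np.float64(0.181), np.float64(0.097), np.float64(0.182), np.float64(0.101)] far [0.4878 0.1571] near [0.4287 0.0841]
```

Emit:
arm_command --pt "1 0 0 -0.05 0" --pt "1 0 0 -0.05 0" --pt "1 0 0 -0.05 0" --pt "1 0 0 -0.05 0" --pt "1 0 0 -0.05 0" --pt "1 0 0 -0.04 0" --pt "1 0 0 -0.025 0" --pt "1 0 0 -0.008 0" --pt "1 0 0 0 0" --pt "1 0 0 0 0"

```text
clock: 8.1
tcp_pos: [0.4292, 0.0828, 0.0471]
eef_rot: [[0.645, 0.764, 0.001], [0.764, -0.645, -0.0], [0.001, 0.001, -1.0]]
contact_force: [0.1, 0.7, -0.2]
gripper_width: 0.0224
```

Lower 12 mm more, release to about 45 mm, and rise.

Emit:
arm_command --pt "1 0 0 -0.006 0" --pt "1 0 0 -0.005 0" --pt "1 0 0 0 0" --pt "1 0 0 0 0"

```text
clock: 8.5
tcp_pos: [0.4285, 0.0831, 0.0355]
eef_rot: [[0.645, 0.764, 0.0], [0.764, -0.645, -0.0], [0.0, 0.0, -1.0]]
contact_force: [-0.4, 0.4, -0.7]
gripper_width: 0.0221
```

Emit:
arm_command --pt "1 0 0 -0.0015 0" --pt "1 0 0 0 0" --pt "0.45 0 0 0 0" --pt "0.45 0 0 0 0" --pt "0.45 0 0 0 0" --pt "0.45 0 0 0 0" --pt "0.45 0 0 0.02 0" --pt "0.45 0 0 0.04 0" --pt "0.45 0 0 0.05 0" --pt "0 0 0 0.05 0" --pt "0 0 0 0.05 0" --pt "0 0 0 0.05 0" --pt "0 0 0 0.05 0" --pt "0 0 0 0.02 0" --pt "0 0 0 0 0"

```text
clock: 10.0
tcp_pos: [0.4296, 0.0835, 0.3671]
eef_rot: [[0.645, 0.764, 0.006], [0.764, -0.645, 0.0], [0.004, 0.005, -1.0]]
contact_force: [0.7, -0.7, 0.3]
gripper_width: 0.0853
```

Emit:
arm_command --pt "0 0.03 0.0035 0 -0.1" --pt "0 0.03 0.0035 0 -0.1" --pt "0 0.03 0.0035 0 -0.1" --pt "0 0.03 0.0035 0 -0.1" --pt "0 0.03 0.0035 0 -0.1" --pt "0 0.03 0.0035 0 -0.1" --pt "0 0.03 0.0035 0 -0.1" --pt "0 0.03 0.0035 0 -0.1" --pt "0 0 0 -0.04 0" --pt "0 0 0 -0.04 0" --pt "0 0 0 -0.04 0" --pt "0 0 0 0 0" --pt "0 0 0 0 0"

```text
clock: 11.3
tcp_pos: [0.6681, 0.1111, 0.2431]
eef_rot: [[0.998, 0.07, -0.002], [0.07, -0.998, -0.0], [-0.002, 0.0, -1.0]]
contact_force: [-0.5, -0.0, 1.7]
gripper_width: 0.0857
```

```bash
python3 - <<'E'
from h import *
look("w3",.0125,"s",(669,110))
E
```

```text
clk 11.30 tcp [0.6681 0.1111 0.2431] jaw yaw -86.0 w 0.0857 F [-0.5 -0.   1.7] q [ 0.05  0.55 -0.44  1.45  0.24  1.2  -1.92]
[279. 170.] 945 (array([675.2, 112.7]), array([41.9, 22.2]), 4.6) z [0.019  0.0227 0.0254]
[279. 201.] 276 (array([643.6, 110.5]), array([17.5, 14.9]), 4.1) z [0.0186 0.0211 0.0228]
```

View pics/w3.png

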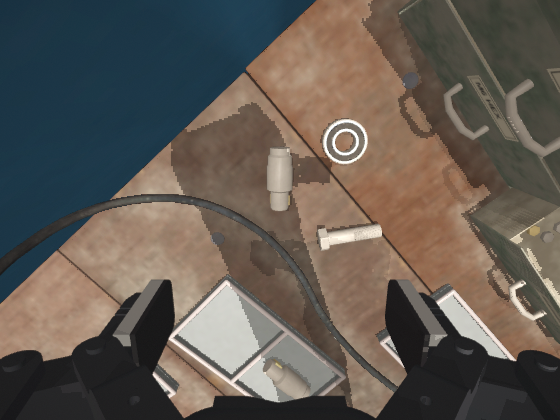

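Coupler 1 is at (279,180), lying straight between the jaws, with the bearing at (345,142) and the bolt at (350,236). The first coupler lies in its bay at (288,377). I'll close partway for clearance and descend.

Emit:
arm_command --pt "0.35 -0.002 0.001 0 0" --pt "0.35 0 0 -0.04 0" --pt "0.35 0 0 -0.04 0" --pt "0.35 0 0 -0.04 0" --pt "0.35 0 0 -0.035 0" --pt "0.35 0 0 -0.025 0" --pt "0.35 0 0 -0.01 0" --pt "0.35 0 0 0 0" --pt "0.35 0 0 0 0" --pt "0.35 0 0 0 0"

```text
clock: 12.35
tcp_pos: [0.6679, 0.1124, 0.0561]
eef_rot: [[0.998, 0.07, 0.003], [0.07, -0.998, 0.001], [0.003, -0.0, -1.0]]
contact_force: [-0.2, 0.2, -1.0]
gripper_width: 0.0557
```

Emit:
arm_command --pt "0.35 0 0 -0.014 0" --pt "0.35 0 0 -0.012 0" --pt "0.35 0 0 0 0" --pt "0.35 0 0 0 0" --pt "0.7 0 0 0 0" --pt "1 0 0 0 0" --pt "1 0 0 0 0" --pt "1 0 0 0 0" --pt "1 0 0 0 0" --pt "1 0 0 0 0" --pt "1 0 0 0 0"

```text
clock: 13.45
tcp_pos: [0.6668, 0.1121, 0.0283]
eef_rot: [[0.998, 0.07, 0.001], [0.07, -0.998, 0.0], [0.001, -0.0, -1.0]]
contact_force: [0.2, -0.9, 5.4]
gripper_width: 0.0231
```

Gripped. Lifting and moving to the far bay.

Emit:
arm_command --pt "1 0 0 0.01 0" --pt "1 0 0 0.03 0" --pt "1 0 0 0.05 0" --pt "1 0 0 0.05 0" --pt "1 0 0 0.05 0" --pt "1 0 0 0.05 0" --pt "1 0 0 0.05 0" --pt "1 0 0 0.04 0" --pt "1 0 0 0.01 0" --pt "1 0 0 0 0"

```text
clock: 14.45
tcp_pos: [0.6667, 0.1124, 0.3698]
eef_rot: [[0.998, 0.07, 0.003], [0.07, -0.998, 0.001], [0.003, -0.0, -1.0]]
contact_force: [0.8, 0.4, -1.4]
gripper_width: 0.0225
```

Emit:
arm_command --pt "1 -0.0224 0.0056 0 0.1" --pt "1 -0.0224 0.0056 0 0.1" --pt "1 -0.0224 0.0056 0 0.1" --pt "1 -0.0224 0.0056 0 0.1" --pt "1 -0.0224 0.0056 0 0.1" --pt "1 -0.0224 0.0056 0 0.1" --pt "1 -0.0224 0.0056 0 0.1" --pt "1 -0.0224 0.0056 0 0.1" --pt "1 0 0 -0.05 0" --pt "1 0 0 -0.05 0" --pt "1 0 0 -0.05 0" --pt "1 0 0 -0.05 0" --pt "1 0 0 -0.05 0" --pt "1 0 0 -0.04 0" --pt "1 0 0 -0.02 0" --pt "1 0 0 -0.005 0" --pt "1 0 0 0 0" --pt "1 0 0 0 0" --pt "1 0 0 0 0"

```text
clock: 16.35
tcp_pos: [0.488, 0.1571, 0.054]
eef_rot: [[0.645, 0.764, 0.002], [0.764, -0.645, 0.001], [0.002, 0.001, -1.0]]
contact_force: [0.6, 1.2, -0.7]
gripper_width: 0.0228
```

Emit:
arm_command --pt "1 0 0 -0.012 0" --pt "1 0 0 -0.008 0" --pt "1 0 0 0 0" --pt "1 0 0 -0.001 0" --pt "1 0 0 0 0"

```text
clock: 16.85
tcp_pos: [0.4875, 0.1568, 0.0322]
eef_rot: [[0.645, 0.764, 0.001], [0.764, -0.645, -0.001], [-0.0, 0.001, -1.0]]
contact_force: [-2.4, -0.9, 8.1]
gripper_width: 0.0223
```

The coupler has touched the floor at 8 N. Releasing, rising, and travelling to the large tail.

Emit:
arm_command --pt "0.45 0 0 0 0" --pt "0.45 0 0 0 0" --pt "0.45 0 0 0 0" --pt "0.45 0 0 0 0" --pt "0.45 0 0 0.02 0" --pt "0.45 0 0 0.04 0" --pt "0.45 0 0 0.05 0" --pt "0.2 0 0 0.05 0" --pt "0.2 0 0 0.05 0" --pt "0.2 0 0 0.05 0" --pt "0.2 0 0 0.05 0" --pt "0.2 0 0 0.03 0" --pt "0.2 0 0 0 0"

```text
clock: 18.15
tcp_pos: [0.4886, 0.1579, 0.3764]
eef_rot: [[0.645, 0.764, 0.008], [0.764, -0.645, 0.002], [0.006, 0.005, -1.0]]
contact_force: [-0.4, -0.1, -0.7]
gripper_width: 0.0686
```

Emit:
arm_command --pt "0.2 0 -0.035 0 -0.06" --pt "0.2 0 -0.035 0 -0.06" --pt "0.2 0 -0.035 0 -0.06" --pt "0.2 0 -0.035 0 -0.06" --pt "0.2 0 -0.035 0 -0.06" --pt "0.2 0 -0.035 0 -0.06" --pt "0.2 0 -0.035 0 -0.06" --pt "0.2 0 -0.035 0 -0.06" --pt "0.2 0 -0.035 0 -0.06" --pt "0.2 0 -0.035 0 -0.06" --pt "0.2 0 -0.035 0 -0.06" --pt "0.2 0 -0.035 0 -0.06" --pt "0.2 0 -0.035 0 -0.06" --pt "0.2 0 -0.035 0 -0.06" --pt "0.2 0 -0.035 0 -0.06" --pt "0.2 0 0 -0.04 0" --pt "0.2 0 0 -0.04 0" --pt "0.2 0 0 -0.04 0" --pt "0.2 0 0 0 0" --pt "0.2 0 0 0 0"

```text
clock: 20.15
tcp_pos: [0.4872, -0.3679, 0.2516]
eef_rot: [[1.0, -0.03, -0.001], [-0.03, -1.0, 0.001], [-0.001, -0.001, -1.0]]
contact_force: [-0.5, -0.4, 0.6]
gripper_width: 0.0681
```

```bash
python3 - <<'E'
from h import *
look("w4",.009,"b",(488,-369))
E
```

```text
clk 20.15 tcp [ 0.4872 -0.3679  0.2516] jaw yaw -91.7 w 0.0681 F [-0.5 -0.4  0.6] q [ 0.75  0.41 -0.25  1.62  0.11  1.13 -1.12]
[278. 175.] 574 (array([ 485.5, -366.6]), array([51.3, 19.2]), -3.6) z [0.0135 0.0159 0.0195]
```

View pics/w4.png

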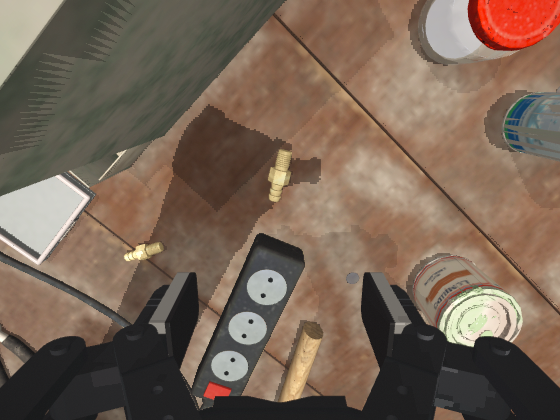

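The large tail is at (279,175) with its axis about 8° clockwise from the tool. The power strip is about 7 cm behind and clear. The small tail is at (145,252).

Emit:
arm_command --pt "0.2 -0.002 0.001 0 -0.12" --pt "0.2 0 0 -0.04 0" --pt "0.2 0 0 -0.04 0" --pt "0.2 0 0 -0.04 0" --pt "0.2 0 0 -0.035 0" --pt "0.2 0 0 -0.025 0" --pt "0.2 0 0 -0.01 0" --pt "0.2 0 0 0 0" --pt "0.2 0 0 0 0" --pt "0.2 0 0 0 0"

```text
clock: 21.2
tcp_pos: [0.4866, -0.368, 0.064]
eef_rot: [[0.989, -0.15, 0.003], [-0.15, -0.989, -0.002], [0.003, 0.002, -1.0]]
contact_force: [0.2, -0.0, -0.9]
gripper_width: 0.0681
```

Emit:
arm_command --pt "0.2 -0.001 0.001 -0.02 0" --pt "0.2 0 0 -0.016 0" --pt "0.2 0 0 0 0" --pt "0.2 0 0 0 0" --pt "0.6 0 0 0 0" --pt "1 0 0 0 0" --pt "1 0 0 0 0" --pt "1 0 0 0 0" --pt "1 0 0 0 0" --pt "1 0 0 0 0" --pt "1 0 0 0 0" --pt "1 0 0 0 0" --force 40

```text
clock: 22.4
tcp_pos: [0.4846, -0.3663, 0.0265]
eef_rot: [[0.989, -0.15, 0.001], [-0.15, -0.989, -0.001], [0.001, 0.0, -1.0]]
contact_force: [-0.7, 1.9, 5.7]
gripper_width: 0.0187
```

Emit:
arm_command --pt "1 0 0 0.01 0" --pt "1 0 0 0.03 0" --pt "1 0 0 0.05 0" --pt "1 0 0 0.05 0" --pt "1 0 0 0.05 0" --pt "1 0 0 0.05 0" --pt "1 0 0 0.05 0" --pt "1 0 0 0.04 0" --pt "1 0 0 0.01 0" --pt "1 0 0 0 0"

```text
clock: 23.4
tcp_pos: [0.4847, -0.3663, 0.3681]
eef_rot: [[0.989, -0.15, 0.003], [-0.15, -0.989, -0.002], [0.003, 0.002, -1.0]]
contact_force: [0.0, 0.1, -1.2]
gripper_width: 0.0185
```

Emit:
arm_command --pt "1 -0.0005 0.027 0 0.096" --pt "1 -0.0005 0.027 0 0.096" --pt "1 -0.0005 0.027 0 0.096" --pt "1 -0.0005 0.027 0 0.096" --pt "1 -0.0005 0.027 0 0.096" --pt "1 -0.0005 0.027 0 0.096" --pt "1 -0.0005 0.027 0 0.096" --pt "1 -0.0005 0.027 0 0.096" --pt "1 -0.0005 0.027 0 0.096" --pt "1 -0.0005 0.027 0 0.096" --pt "1 0 0 0 0" --pt "1 0 0 0 0"

```text
clock: 24.6
tcp_pos: [0.4785, -0.0959, 0.3643]
eef_rot: [[0.689, 0.724, -0.003], [0.724, -0.689, 0.0], [-0.002, -0.002, -1.0]]
contact_force: [0.3, -0.5, -0.7]
gripper_width: 0.0183
```

```bash
python3 - <<'E'
from h import *
look("w5",.014,"s")
E
```

```text
clk 24.60 tcp [ 0.4785 -0.0959  0.3643] jaw yaw -43.6 w 0.0183 F [ 0.3 -0.5 -0.7] q [ 0.56  0.13 -0.51  1.73  0.07  1.3  -0.73]
[23.  2.] 208 (array([386. , 233.8]), array([46.9,  6. ]), -43.6) z [0.014  0.0157 0.0175]
[143.  57.] 9179 (array([440., 100.]), array([132.7, 102.3]), 50.4) z [0.0037 0.0052 0.0263]
[302.   5.] 177 (array([616.3,  15.7]), array([22.9, 12.5]), -77.0) z [0.012  0.0143 0.0164]
[390.  84.] 279 (array([ 634.9, -123.2]), array([54.9,  7.5]), 43.7) z [0.005  0.0063 0.0899]
[285. 166.] 4539 (array([479.5, -95. ]), array([130.4, 100.9]), 46.5) z [0.0037 0.0051 0.0167]
[537. 261.] 8439 (array([ 637.4, -412.7]), array([358.5,  98.4]), 59.6) z [0.2719 0.2727 0.2737]
[ 61. 140.] 1229 (array([294.4, 118.3]), array([138.6,  32.4]), -66.5) z [0.0067 0.0083 0.0107]
[356. 140.] 266 (array([ 563.9, -148.6]), array([51.3, 19.9]), 47.5) z [0.0366 0.0382 0.04  ]
[419. 150.] 316 (array([ 612.2, -216.5]), array([66.4, 21.1]), 53.6) z [0.0149 0.1273 0.129 ]
[465. 173.] 626 (array([ 638.4, -279.5]), array([86.3, 30.4]), 43.3) z [0.2158 0.217  0.2186]
[376. 180.] 293 (array([ 548.7, -203.9]), array([70.6, 10.1]), 46.3) z [0.005  0.0063 0.0896]
[156. 200.] 471 (array([319.6, -22.7]), array([43. , 28.9]), 20.9) z [0.0109 0.0126 0.0146]
[282. 255.] 1117 (array([ 385.5, -197.5]), array([69.7, 37.8]), 43.0) z [0.352  0.3534 0.3547]
[279. 298.] 1049 (array([ 336.7, -246.1]), array([68.1, 54.9]), 68.1) z [0.3533 0.3564 0.3574]
[ 92. 323.] 688 (array([107. , -84.2]), array([74.4, 34.2]), 48.5) z [-0.0004  0.0006  0.0021]
[285. 358.] 459 (array([ 270.3, -325.8]), array([40.8, 40.1]), 46.5) z [0.0432 0.0441 0.0454]
[302. 392.] 209 (array([ 244.7, -390.9]), array([42.7, 19.7]), -20.6) z [0.0281 0.0317 0.0336]
```

View pics/w5.png

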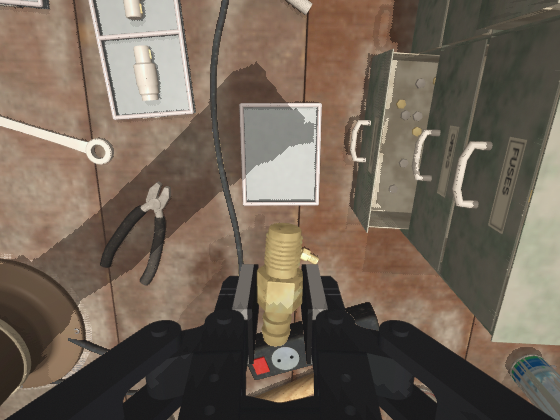

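Both couplers lie in their bays at (133,10) and (147,72). The large tray is centred at (279.5→ world 0.4795,-0.095), and the tail is held by its hexagon. Lowering.

Emit:
arm_command --pt "1 0.001 0.001 -0.05 0" --pt "1 0 0 -0.05 0" --pt "1 0 0 -0.05 0" --pt "1 0 0 -0.05 0" --pt "1 0 0 -0.05 0" --pt "1 0 0 -0.04 0" --pt "1 0 0 -0.02 0" --pt "1 0 0 -0.008 0" --pt "1 0 0 0 0" --pt "1 0 0 0 0" --pt "1 0 0 0 0"

```text
clock: 25.75
tcp_pos: [0.4812, -0.0955, 0.0491]
eef_rot: [[0.69, 0.724, 0.002], [0.724, -0.69, -0.001], [0.001, 0.002, -1.0]]
contact_force: [0.3, -0.5, -0.1]
gripper_width: 0.0184
```

Emit:
arm_command --pt "1 0 0 -0.01 0" --pt "1 0 0 -0.006 0" --pt "1 0 0 0 0" --pt "1 0 0 -0.001 0" --pt "1 0 0 0 0"

```text
clock: 26.25
tcp_pos: [0.4803, -0.0951, 0.0308]
eef_rot: [[0.69, 0.724, -0.0], [0.724, -0.69, 0.0], [-0.0, -0.0, -1.0]]
contact_force: [0.7, -0.2, -1.2]
gripper_width: 0.0184
```

Emit:
arm_command --pt "0.45 0 0 0 0" --pt "0.45 0 0 0 0" --pt "0.45 0 0 0 0" --pt "0.45 0 0 0 0" --pt "0.45 0 0 0.02 0" --pt "0.45 0 0 0.04 0" --pt "0.45 0 0 0.05 0" --pt "0.2 0 0 0.05 0" --pt "0.2 0 0 0.05 0" --pt "0.2 0 0 0.05 0" --pt "0.2 0 0 0.05 0" --pt "0.2 0 0 0.03 0" --pt "0.2 0 0 0 0"

```text
clock: 27.55
tcp_pos: [0.4819, -0.095, 0.3756]
eef_rot: [[0.69, 0.724, 0.008], [0.724, -0.69, -0.002], [0.004, 0.007, -1.0]]
contact_force: [0.5, -0.1, 0.4]
gripper_width: 0.0683
```

Emit:
arm_command --pt "0.2 -0.0091 -0.0157 0 0.13" --pt "0.2 -0.0091 -0.0157 0 0.13" --pt "0.2 -0.0091 -0.0157 0 0.13" --pt "0.2 -0.0091 -0.0157 0 0.13" --pt "0.2 -0.0091 -0.0157 0 0.13" --pt "0.2 -0.0091 -0.0157 0 0.13" --pt "0.2 -0.0091 -0.0157 0 0.13" --pt "0.2 -0.0091 -0.0157 0 0.13" --pt "0.2 0 0 -0.04 0" --pt "0.2 0 0 -0.04 0" --pt "0.2 0 0 -0.04 0" --pt "0.2 0 0 0 0" --pt "0.2 0 0 0 0"

```text
clock: 28.85
tcp_pos: [0.4073, -0.2205, 0.251]
eef_rot: [[-0.276, 0.961, -0.001], [0.961, 0.276, 0.001], [0.001, -0.001, -1.0]]
contact_force: [0.0, -0.6, 0.6]
gripper_width: 0.0685
```

```bash
python3 - <<'E'
from h import *
look("w6",.007,"b",(408,-221))
E
```

```text
clk 28.85 tcp [ 0.4073 -0.2205  0.251 ] jaw yaw 16.0 w 0.0685 F [ 0.  -0.6  0.6] q [ 0.83  0.18 -0.49  1.95  0.09  1.04  0.58]
[281. 182.] 286 (array([ 410.1, -227.8]), array([25.9, 15. ]), -73.6) z [0.0102 0.0132 0.0161]
```

View pics/w6.png

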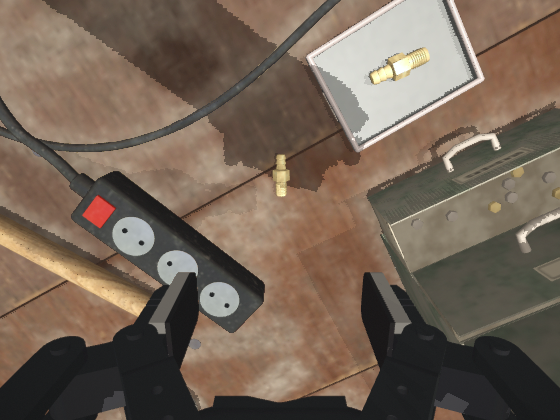

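The large tail lies flat in its tray at (400,66). The small tail is at (281,175), dead under the grasp and aligned. Descending.

Emit:
arm_command --pt "0.2 0.0005 0 -0.04 0" --pt "0.2 0 0 -0.04 0" --pt "0.2 0 0 -0.04 0" --pt "0.2 0 0 -0.035 0" --pt "0.2 0 0 -0.025 0" --pt "0.2 0 0 -0.01 0" --pt "0.2 0 0 0 0" --pt "0.2 0 0 0 0" --pt "0.2 0 0 0 0"

```text
clock: 29.8
tcp_pos: [0.4092, -0.2214, 0.0625]
eef_rot: [[-0.275, 0.961, 0.003], [0.961, 0.275, -0.002], [-0.002, 0.002, -1.0]]
contact_force: [0.6, -0.7, -0.1]
gripper_width: 0.0684
```

Emit:
arm_command --pt "0.2 0 0 -0.02 0" --pt "0.2 0 0 -0.015 0" --pt "0.2 0 0 0 0" --pt "0.2 0 0 0 0" --pt "0.6 0 0 0 0" --pt "1 0 0 0 0" --pt "1 0 0 0 0" --pt "1 0 0 0 0" --pt "1 0 0 0 0" --pt "1 0 0 0 0" --pt "1 0 0 0 0" --pt "1 0 0 0 0"

```text
clock: 31.0
tcp_pos: [0.4082, -0.2209, 0.0264]
eef_rot: [[-0.275, 0.961, 0.0], [0.961, 0.275, -0.001], [-0.001, 0.0, -1.0]]
contact_force: [-2.1, -0.2, 5.6]
gripper_width: 0.0141
```

Emit:
arm_command --pt "1 0 0 0.01 0" --pt "1 0 0 0.03 0" --pt "1 0 0 0.05 0" --pt "1 0 0 0.05 0" --pt "1 0 0 0.05 0" --pt "1 0 0 0.05 0" --pt "1 0 0 0.05 0" --pt "1 0 0 0.04 0" --pt "1 0 0 0.01 0" --pt "1 0 0 0 0"

```text
clock: 32.0
tcp_pos: [0.4083, -0.2207, 0.3676]
eef_rot: [[-0.276, 0.961, 0.003], [0.961, 0.276, -0.002], [-0.003, 0.002, -1.0]]
contact_force: [0.7, 0.0, -0.6]
gripper_width: 0.0135
```

Emit:
arm_command --pt "1 -0.0003 0.0359 0 0.032" --pt "1 -0.0003 0.0359 0 0.032" --pt "1 -0.0003 0.0359 0 0.032" --pt "1 -0.0003 0.0359 0 0.032" --pt "1 -0.0003 0.0359 0 0.032" --pt "1 -0.0003 0.0359 0 0.032" --pt "1 -0.0003 0.0359 0 0.032" --pt "1 -0.0003 0.0359 0 0.032" --pt "1 -0.0003 0.0359 0 0.032" --pt "1 -0.0003 0.0359 0 0.032" --pt "1 -0.0003 0.0359 0 0.032" --pt "1 -0.0003 0.0359 0 0.032" --pt "1 -0.0003 0.0359 0 0.032" --pt "1 -0.0003 0.0359 0 0.032" --pt "1 0 0 0 0" --pt "1 0 0 0 0"

```text
clock: 33.6
tcp_pos: [0.4027, 0.282, 0.3639]
eef_rot: [[-0.667, 0.745, -0.004], [0.745, 0.667, -0.001], [0.002, -0.003, -1.0]]
contact_force: [-0.5, -0.5, -0.9]
gripper_width: 0.0142
```

```bash
python3 - <<'E'
from h import *
look("w7",.014,"s",(404,281))
E
```

```text
clk 33.60 tcp [0.4027 0.282  0.3639] jaw yaw 41.8 w 0.0142 F [-0.5 -0.5 -0.9] q [ 0.17  0.24 -1.04  1.7   0.21  1.33 -0.17]
[281. 166.] 1014 (array([414.1, 284.1]), array([111.8, 102.1]), 41.0) z [0.001  0.0157 0.0173]
[282. 181.] 1161 (array([422.4, 261.9]), array([82.2, 26.6]), 41.9) z [0.0036 0.0047 0.0061]
```

View pics/w7.png

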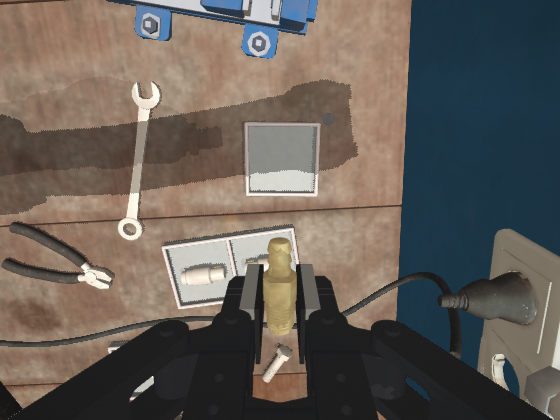

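```bash
python3 - <<'E'
from h import *
f=np.load("w7.npz");d,K,T=f["d"],f["K"],f["T"];P=pts(d,K,T)
w=ray([(245,123),(319,124),(317,195),(247,196)],K,T,.014)[:,:2];print(w.mean(0).round(4),[np.hypot(*(w[i]-w[i-1])).round(3) for i in range(4)])
a=P[:,400:][d[:,400:]>0];a=a[(a[:,2]>.03)&(a[:,2]<.45)];r=np.hypot(a[:,0]-.404,a[:,1]-.282);i=r.argmin();print(r[i],a[i],np.percentile(r,[1,5]))
E
```

```text
[0.4059 0.2814] [np.float64(0.094), np.float64(0.092), np.float64(0.091), np.float64(0.092)]
0.03262511190071025 [0.43162825 0.29935159 0.40338878] [0.03582526 0.04052979]
```

Emit:
arm_command --pt "1 0.001 -0.0005 -0.05 0" --pt "1 0 0 -0.05 0" --pt "1 0 0 -0.05 0" --pt "1 0 0 0 0"

```text
clock: 34.05
tcp_pos: [0.4025, 0.2766, 0.2103]
eef_rot: [[-0.663, 0.749, -0.009], [0.749, 0.663, -0.006], [0.001, -0.011, -1.0]]
contact_force: [-0.3, -0.2, 0.7]
gripper_width: 0.0139
```

Centre and size confirmed; the nearest point found was the gripper itself. Continuing down.

Emit:
arm_command --pt "1 0 0 -0.05 0" --pt "1 0 0 -0.05 0" --pt "1 0 0 -0.04 0" --pt "1 0 0 -0.02 0" --pt "1 0 0 -0.005 0" --pt "1 0 0 0 0" --pt "1 0 0 0 0" --pt "1 0 0 0 0"

```text
clock: 34.85
tcp_pos: [0.406, 0.2818, 0.0526]
eef_rot: [[-0.664, 0.748, 0.003], [0.748, 0.664, 0.001], [-0.001, 0.003, -1.0]]
contact_force: [0.3, -0.1, 0.3]
gripper_width: 0.0134
```

Emit:
arm_command --pt "1 0 0 -0.012 0" --pt "1 0 0 -0.006 0" --pt "1 0 0 0 0" --pt "1 0 0 -0.001 0" --pt "1 0 0 0 0"

```text
clock: 35.35
tcp_pos: [0.4046, 0.2815, 0.0317]
eef_rot: [[-0.665, 0.747, -0.0], [0.747, 0.665, 0.0], [0.0, -0.0, -1.0]]
contact_force: [-0.1, 0.2, 1.2]
gripper_width: 0.0141
```

Emit:
arm_command --pt "0.45 0 0 0 0" --pt "0.45 0 0 0 0" --pt "0.45 0 0 0 0" --pt "0.45 0 0 0 0" --pt "0.45 0 0 0.02 0" --pt "0.45 0 0 0.04 0" --pt "0.45 0 0 0.05 0" --pt "0.45 0 0 0.05 0" --pt "0.45 0 0 0.05 0" --pt "0.45 0 0 0.05 0" --pt "0.45 0 0 0.05 0" --pt "0.45 0 0 0.03 0" --pt "0.45 0 0 0 0"

```text
clock: 36.65
tcp_pos: [0.4056, 0.2829, 0.3761]
eef_rot: [[-0.665, 0.747, 0.007], [0.747, 0.665, 0.003], [-0.002, 0.007, -1.0]]
contact_force: [0.0, -0.1, -0.3]
gripper_width: 0.0471
```

Emit:
arm_command --pt "0.45 0 -0.04 0 0" --pt "0.45 0 -0.04 0 0" --pt "0.45 0 -0.04 0 0" --pt "0.45 0 -0.04 0 0" --pt "0.45 0 -0.04 0 0" --pt "0.45 0 -0.04 0 0" --pt "0.45 0 -0.04 0 0" --pt "0.45 0 -0.04 0 0" --pt "0.45 0 -0.04 0 0" --pt "0.45 0 -0.04 0 0" --pt "0.45 0 -0.04 0 0" --pt "0.45 0 -0.04 0 0" --pt "0.45 0 -0.04 0 0" --pt "0.45 0 -0.04 0 0" --pt "0.45 0 -0.04 0 0" --pt "0.45 0 0 0 0" --pt "0.45 0 0 0 0"

```text
clock: 38.35
tcp_pos: [0.4042, -0.3188, 0.3703]
eef_rot: [[-0.663, 0.748, -0.002], [0.748, 0.663, 0.002], [0.003, 0.0, -1.0]]
contact_force: [-0.2, 0.6, -0.5]
gripper_width: 0.0471
```

```bash
python3 - <<'E'
from h import *
from rig import ctrl
p,d=ctrl.grab_frame("top");i=ctrl.camera_info("top");P=pts(d,i["mtx"],i["cam_to_world"])
cv2.imwrite("pics/end.png",cv2.resize(p[130:310,100:440],None,fx=2.35,fy=2.35,interpolation=cv2.INTER_CUBIC))
for n,c in dict(near=(.4287,.084),far=(.4878,.157),large=(.48,-.095),small=(.405,.2815)).items():
    m=(np.hypot(P[...,0]-c[0],P[...,1]-c[1])<.036)&(P[...,2]>.0095)&(P[...,2]<.1)
    q=P[m];print(n,len(q),q[:,:2].mean(0).round(3),"top z",np.percentile(q[:,2],95).round(4))
H,S,V=[c.astype(int) for c in cv2.split(cv2.cvtColor(p,cv2.COLOR_BGR2HSV))];s=((S<60)&(V>150))
for u,v in((235,187),(231,153)):
    y,x=np.nonzero(s[v-14:v+14,u-14:u+14]);print("px",x.mean()+u-14,y.mean()+v-14)
E
```

```text
near 208 [0.432 0.085] top z 0.0286
far 206 [0.489 0.156] top z 0.0293
large 119 [ 0.483 -0.093] top z 0.0236
small 76 [0.404 0.28 ] top z 0.0198
px 235.21929824561403 186.85087719298247
px 231.18243243243242 152.78378378378378
```

View pics/end.png

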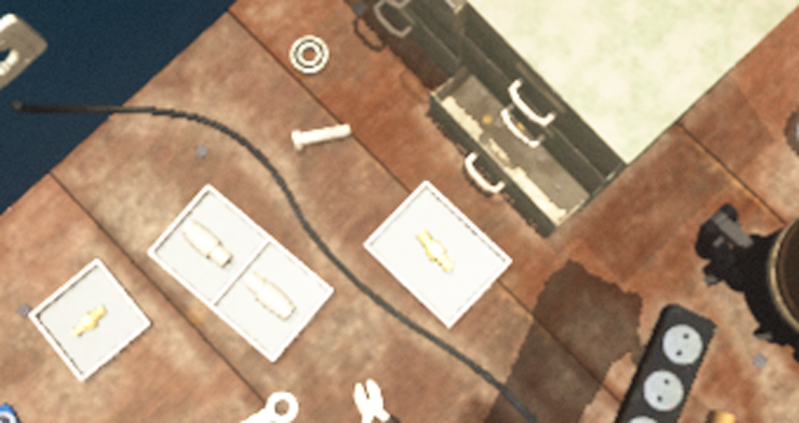

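All four parts lie flat in their trays: couplers at (207,243) and (270,295), large tail at (434,250), small tail at (89,321). The bolt and bearing haven't moved, and the robot is clear.

```bash
python3 -c "
from rig import ctrl
print(ctrl.close_job())"
```

```text
the job is handed in; nothing more can be done
None
```

The job is done and handed in at about 38 s of the 128 s allowed. Each bay of the divided tray holds one steel coupler, and the large and small brass tails are in the large and small plain trays. I placed the couplers first, then the large tail, then the small one.

**Position and height:** the last top view shows every part within about 4 mm of its tray or bay centre. Their tops measure 28.6, 29.3, 23.6 and 19.8 mm, against 29, 29, 22 and 18 mm expected for parts lying on the 4 mm floor. The two tails read 1.6–1.8 mm high, which is within the roughly 2 mm depth noise, and both look flat.

**Bolt and bearing:** both are at the same pixels as at the start, within 0.3 px.

**Forces and gripper:** the highest contact force reported at the end of a move was about 8 N, when coupler 1 touched the tray floor. The gripper ended empty, held high and clear of everything.

**Disagreements:**
- The first top-view fit of the small tray came out too large (110 x 101 mm) and was corrected from the wrist camera.
- The yaw fits of coupler 2 and the large tail were 5° off or more. I corrected the coupler's from a close wrist-camera fit, and the tail's by reading its axis off the picture.

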